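Pack the turned parts into the clipped parts case

TASK

First clear the grease tin off the lid of the parts case and stand it upright on the round drip tray; then flip both bale clips off the lid's edges, lift the lid off and lay it flat, right side up, on the rubber mat. Put every bush and T-nut that is on the bench (there are two to four) into the case, set the lid back squarely home and snap both clips shut over it again. Leave the scriber, spanner, screwdriver and abrasive disc that lie about where they are, and never tip the tin over.

Things in the scene. Friction and masses are not known exactly. Their poses are not given: they have to be found in the camera images.
- crate: grey sheet-steel parts case, fixed, 200 (x) by 180 (y) by 77 mm tall, open on top; walls and floor 5 mm thick. Origin: centre of its underside; z up. It stands either left or right of the middle of the bench. Its two bale clips are on its +y and -y faces at x = 0, hinged about lines along x at y = +100 and -100 mm, 40 mm up
- clip_left (a joint): sprung bale clip on the case's +y face, a steel strap rising from its hinge; a lip hooks 16 mm inwards over the lid's edge, with an upright thumb tab above. Rad: 0 shut, growing as the tab swings outwards, stop at 0.75 (flipped off, leaning out 43 degrees). An over-centre spring (about 0.2 N m to force either way) drives it shut below 0.36 and open above it, so it snaps over and stays
- clip_right (a joint): the same clip, mirrored, on the case's -y face; same angles and spring. For both: shut, the lip's top is 91 mm and the tab's top 117 mm above the bench; flipped off, the tab's free end is 155 mm from the case's middle along y and 95 mm above the bench, so it can be pushed back inwards from outside
- clip_left_tab (a point): middle of the thumb tab of the +y clip. The tab is 36 mm wide (x), 4 mm thick, and reaches from 15 mm below (where it meets the lip) to 12 mm above this point along the clip. Shut, this point is 106 mm above the bench and 101 mm from the case's middle along y
- clip_right_tab (a point): the same point on the -y clip
- lid_handle (a point): centre of the black bar handle (80 along y, 14 along x, 12 mm tall) of the loose grey lid, 0.45 kg; 38 mm above the underside of the lid's plate (206 by 186 by 8 mm). A 180 by 160 by 10 mm plug under the plate fits the case's mouth with 5 mm play all round. Axes as the case's when on; then 115 mm above the bench (51 mm when flat on the mat). 44 mm of bare lid between bar end and clip lip
- tin_mid (a point): centre (half-way up) of a closed grease tin, 48 mm across, 74 mm tall, 0.25 kg, standing on the front part of the lid, between the handle and the lid's edge nearer the robot, clear of the clips' tabs. Upright on the tray this point is 41 mm above the bench
- tray: flat round steel drip tray, 116 mm across, 4 mm thick, fixed, towards the back of the bench near the middle; origin centre of underside
- mat: black rubber mat 240 (x) by 250 (y) by 3 mm, fixed flat on the bench on the other side from the crate; origin centre of underside
- bush_a_mid (a point): centre (half-way up) of a bright turned bush standing on its flange: flange 36 mm across and 10 mm tall, above it a barrel 26 mm across up to 46 mm; 0.16 kg. z up. May be absent
- bush_b_mid (a point): centre (half-way up) of a bright turned bush standing on its flange: flange 36 mm across and 10 mm tall, above it a barrel 26 mm across up to 46 mm; 0.16 kg. z up. May be absent
- tnut_a_mid (a point): centre (half-way up) of a dark milled T-nut standing on its base: base 36 by 36 by 14 mm, above it a neck 20 mm (its x) by 36 mm (its y) up to 46 mm; 0.16 kg. z up. May be absent
- tnut_b_mid (a point): centre (half-way up) of a dark milled T-nut standing on its base: base 36 by 36 by 14 mm, above it a neck 20 mm (its x) by 36 mm (its y) up to 46 mm; 0.16 kg. z up. May be absent
- scriber: bystander: brass scriber 130 mm long, 8 mm thick, lying along its x nearest the robot; origin under the middle of its shank
- disc: bystander: black abrasive disc 110 mm across, 6 mm thick, lying flat; origin centre of underside
- wrench: bystander: spanner 180 mm long lying flat along its x; origin centre of underside
- driver: bystander: screwdriver 190 mm long lying along its x; origin centre of underside

How it is judged (in metres and radians):
On the way, in this order (a step that is already met when the one before it is completed fails the run):
1. the tin stands upright on the drip tray (horizontal distance between tin_mid and tray below 0.045 m and angle between tin_mid's own z axis and vertical below 0.15 rad and height (world z) of tin_mid between 0.033 and 0.047 m), for 0.2 s.
2. both clips are flipped off, the lid still on the case (value of joint each of clip_left, clip_right above 0.6 rad and x of lid_handle in the frame of crate between -0.009 and 0.009 m and y of lid_handle in the frame of crate between -0.009 and 0.009 m and z of lid_handle in the frame of crate between 0.11 and 0.119 m and angle between lid_handle's own z axis and vertical below 0.06 rad), for 0.2 s.
3. the lid lies flat on the mat (horizontal distance between lid_handle and mat below 0.08 m and height (world z) of lid_handle below 0.058 m and angle between lid_handle's own z axis and vertical below 0.1 rad), for 0.2 s.
4. every part present is in the case (x of bush_a_mid in the frame of crate between -0.095 and 0.095 m and y of bush_a_mid in the frame of crate between -0.085 and 0.085 m and z of bush_a_mid in the frame of crate between 0 and 0.055 m and x of bush_b_mid in the frame of crate between -0.095 and 0.095 m and y of bush_b_mid in the frame of crate between -0.085 and 0.085 m and z of bush_b_mid in the frame of crate between 0 and 0.055 m and x of tnut_a_mid in the frame of crate between -0.095 and 0.095 m and y of tnut_a_mid in the frame of crate between -0.085 and 0.085 m and z of tnut_a_mid in the frame of crate between 0 and 0.055 m and x of tnut_b_mid in the frame of crate between -0.095 and 0.095 m and y of tnut_b_mid in the frame of crate between -0.085 and 0.085 m and z of tnut_b_mid in the frame of crate between 0 and 0.055 m), for 0.2 s.
5. the lid is home on the case again (x of lid_handle in the frame of crate between -0.009 and 0.009 m and y of lid_handle in the frame of crate between -0.009 and 0.009 m and z of lid_handle in the frame of crate between 0.11 and 0.119 m and angle between lid_handle's own z axis and vertical below 0.06 rad), for 0.2 s.
At the end, for the whole second after the job is handed in: The tin stands upright on the drip tray (its centre within 45 mm of the tray's centre), every part present is inside the case, the lid is home (handle within 9 mm of the case's middle in x and y, at its seated height within 5 mm, level) and both clips are shut (under 0.12 rad) (all of step 1 and all of step 4 and all of step 5 and value of joint each of clip_left, clip_right below 0.12 rad); the robot touches nothing.
It fails at once if the tin is tipped over (angle between tin_mid's own z axis and vertical above 0.8 rad).
It fails at once if a bystander is moved more than 5 cm (distance of any of scriber, disc, wrench, driver from where it was at the start of the episode above 0.05 m).
Of bush_a, bush_b, tnut_a, tnut_b only 2 to 4 are there at a start; the rules pass over those that are not, and their reading is None.
At some moment in a run one of bush_a, bush_b, tnut_a, tnut_b may be knocked a few centimetres aside while the robot is not near it.
It also fails if it takes over 210 s, if anything falls off the work surface, if the arm or the gripper's body presses on something with over 40 N, if the wrist force passes 120 N, or if a joint passes its speed limit or range.

ROBOT

A 6-joint arm with a two-finger parallel gripper is mounted at the origin on the work surface. World frame = base frame: x ahead of the robot, y to its left, z up, the work surface at z = 0. Lengths are in mm, angles in rad, forces in N, time in s.
With the tool pointing down it reaches from about 350 to 975 mm from the base axis. Payload 7.1 kg.
Tool frame: the origin (TCP) lies on the front face of the gripper's body, between the roots of the fingers; the fingertips stand 80 mm ahead of it and the grasp point (between the pads) lies 61 mm ahead of it (env.tips_ahead is the distance from the TCP to the fingertips, in mm); z points along the fingers, y is the line along which they close (so a half turn about z gives the same grasp; the last joint's range is limited). The gripper opens to 88 mm and grips with 3 to 60 N. Pads are 20 mm wide; open, the fingers measure 115 mm over their backs; the gripper's body (75 mm by 178 mm) begins 61 mm behind the grasp point.
Start: joints at [-1.361, 0.423, 1.63, -0, 1.089, -0.019], TCP at [141.775, -608.691, 302.675] pointing down, gripper open.
Joint ranges: [-3, 3], [-0.9, 2.11], [0.09, 2.58], [-1.31, 4.45], [0.11, 2.69], [-2.54, 2.54]. Speed limits (rad/s): [2.39, 2.39, 3.01, 3.14, 3.14, 3.14].

INTERFACE

Orientations are given as a unit quaternion [x, y, z, w].
In Python, from station import env, set_gripper, viewer, workorder gives the robot as it stands. Calls block until the motion is done:
- env.reach(position, orientation): joint-space move of the TCP to a pose.
- env.move_l(position, rot=None, rate=150, f_stop=None): straight line of the TCP; rot=None keeps the orientation; rate is the mean speed in mm/s. With f_stop (N) it stops when the force on the tool has changed by that much, and returns True; else False.
- env.move_joints(angles): joint-space move.
- set_gripper(opening): finger opening in mm; the grip force is fixed at half the most; returns when the fingers have stopped.
- env.hold(seconds).
- env.ik(position, orientation): joint angles nearest the present ones, or None.
- env.read_state(): the state.
- viewer.camera(name): name is "scene" or "top"; returns the picture (480x640x3 uint8, blue, green, red); there is no depth.
- viewer.camera_params(name): a dict with "fx", "fy", "cx", "cy" (pixels), "dist" ([k1, k2, p1, p2, k3] as OpenCV has them; the pictures are not rectified), "pose" (4x4, takes a point from camera to world coordinates). Camera axes: x right, y up, looking along -z (the intrinsics and any distortion apply to the point x, -y, -z); pixel columns grow to the right and rows downward; lengths in mm; the calibration is good to about 2 mm. A picture is of the moment at which its call begins. camera_params takes no time and is no camera call.
A pose or a line that the arm cannot do raises env.IKError and nothing moves.
- workorder.sign_off(): hands the job in; it is judged then, once.
The state is a dict: "time_s": time; "qpos": joint angles; "dq": joint speeds; "tau": joint torques, N m; "tool_pos": TCP position; "orientation": TCP orientation; "force": force on the tool from outside, world axes, zero at the start; "wrist_torque": the same for the moment, N m; "width": finger opening in mm; "grip_force": force on a finger pad.
Only numpy, scipy, OpenCV 4.12 (cv2) and the standard library are available. Lean on these libraries where they do the work, as an engineer would, in place of code of your own. Each camera call takes 0.05 s, during which the arm holds its last target. There are 200 camera calls.

## Working session

There is one attempt and no reset: what is moved stays moved. The work goes in short steps, each a Python script; the robot and the scene stay as the last script left them, time stands still between calls to the robot, and variables do not carry over. Pictures are saved under pics/ and viewed, at most 14 in all, crops included, and the job is handed in when it is done.

```bash
ls; mkdir -p pics; python3 - <<'E'
from station import env, set_gripper, viewer, workorder
import cv2
for n in ("scene","top"):
    im=viewer.camera(n); cv2.imwrite(f"pics/{n}0.png",im)
    p=viewer.camera_params(n); print(n,{k:v for k,v in p.items()})
s=env.read_state(); print(s)
E
```

```text
pics
scene {'fx': 586.0101487592522, 'fy': 586.0101487592522, 'cx': 319.4624713664034, 'cy': 248.3921337886618, 'dist': array([-0.03617864,  0.        ,  0.        ,  0.        ,  0.        ]), 'pose': array([[ 5.83145351e-01, -5.27181991e-01,  6.18078189e-01,
         1.30452913e+03],
       [ 8.12321256e-01,  3.70260137e-01, -4.50601384e-01,
        -5.53258356e+02],
       [ 8.69921996e-03,  7.64844153e-01,  6.44156615e-01,
         8.59149187e+02],
       [ 0.00000000e+00,  0.00000000e+00,  0.00000000e+00,
         1.00000000e+00]])}
top {'fx': 521.8379281681329, 'fy': 521.8379281681329, 'cx': 313.4999682117563, 'cy': 236.40192817995342, 'dist': array([-0.0440736,  0.       ,  0.       ,  0.       ,  0.       ]), 'pose': array([[-1.67445718e-02,  9.89735300e-01, -1.41928346e-01,
         4.50108017e+02],
       [-9.99528636e-01, -2.02226222e-02, -2.30987270e-02,
        -1.85266990e+01],
       [-2.57317888e-02,  1.41474667e-01,  9.89607394e-01,
         1.10017240e+03],
       [ 0.00000000e+00,  0.00000000e+00,  0.00000000e+00,
         1.00000000e+00]])}
{'time_s': 0.1, 'qpos': array([-1.36102194e+00,  4.23753181e-01,  1.63055745e+00, -1.54094776e-05,
        1.08861397e+00, -1.89995847e-02]), 'dq': array([ 1.13947504e-03, -3.40969679e-05, -3.53442680e-03, -1.64236520e-04,
       -1.37523354e-03,  6.09897971e-04]), 'tau': array([ 1.50857570e-03, -5.45611596e+01, -2.74325448e+01,  6.46621920e-02,
        1.87894364e-02, -1.98681153e-05]), 'tool_pos': array([ 141.68504311, -608.34907188,  302.00843578]), 'orientation': array([ 9.93464310e-01,  1.14141231e-01, -7.02220557e-05, -6.62295922e-04]), 'force': array([ 0.06252958,  0.50296067, -0.81625305]), 'wrist_torque': array([-0.01332223, -0.03911406, -0.02231059]), 'grip_force': 0.0, 'width': 87.5301286455855}
```

View pics/top0.png

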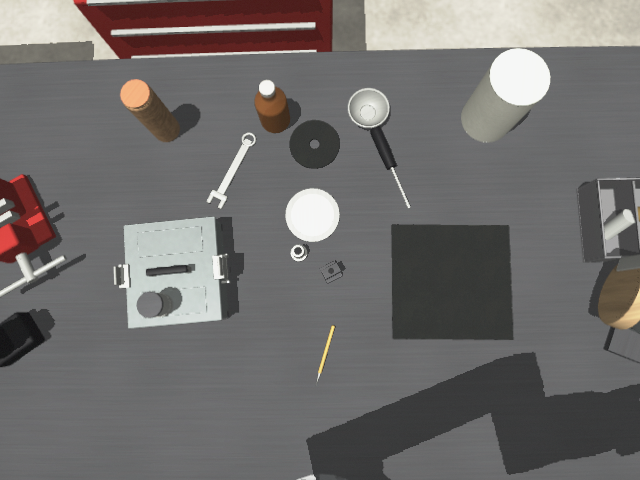

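View pics/scene0.png

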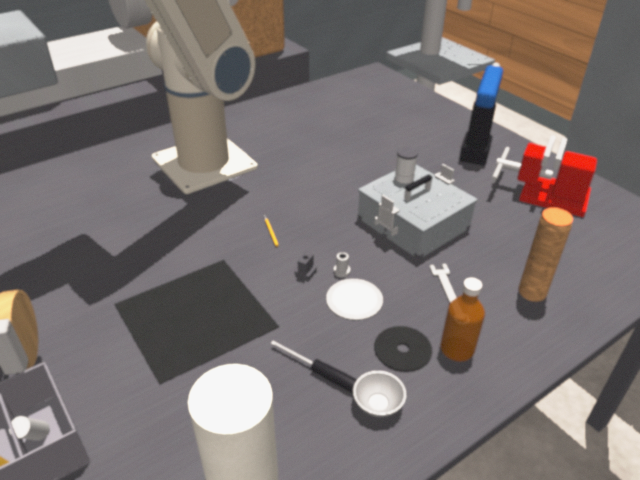

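The top view shows the case at left (lid about (125-220, 218-327)), with the tin at (150,304), handle (170,269) and clips at (121,275) and (221,268). The tray is at (313,215) and the mat at (452,282). A bush stands at (299,253) and a T-nut at (332,271). No other parts are visible.

```bash
cat > h.py <<'E'
import numpy as np, cv2
from scipy.spatial.transform import Rotation as R
from station import env, set_gripper, viewer, workorder
P={n:viewer.camera_params(n) for n in("scene","top")}
def ray(n,uv):
    p=P[n];K=np.array([[p['fx'],0,p['cx']],[0,p['fy'],p['cy']],[0,0,1]])
    q=cv2.undistortPoints(np.array(uv,float).reshape(-1,1,2),K,p['dist']).reshape(-1,2)
    d=np.c_[q[:,0],-q[:,1],-np.ones(len(q))]@p['pose'][:3,:3].T
    return p['pose'][:3,3],d
def onz(n,uv,z):
    o,d=ray(n,uv); return (o+d*((z-o[2])/d[:,2])[:,None])[:,:2]
def pix(n,X):
    p=P[n];K=np.array([[p['fx'],0,p['cx']],[0,p['fy'],p['cy']],[0,0,1]])
    X=(np.atleast_2d(X).astype(float)-p['pose'][:3,3])@p['pose'][:3,:3]
    return cv2.projectPoints(X*[1,-1,-1],np.zeros(3),np.zeros(3),K,p['dist'])[0].reshape(-1,2)
def blobs(mask,amin=20):
    return sorted([c for c in cv2.findContours(mask.astype(np.uint8),cv2.RETR_EXTERNAL,cv2.CHAIN_APPROX_NONE)[0] if cv2.contourArea(c)>amin],key=cv2.contourArea)[::-1]
def down(yaw):
    "tool down, closing line (tool y) at angle yaw (rad) from world y, modulo pi nearest range"
    return (R.from_euler('z',yaw)*R.from_euler('x',np.pi)).as_quat()
def st(): 
    s=env.read_state(); return dict(t=round(s['time_s'],1),p=s['tool_pos'].round(1),F=s['force'].round(1),w=round(s['width'],1),g=round(s['grip_force'],1))
def crop(n,x0,y0,w,h,k,im=None):
    im=viewer.camera(n) if im is None else im
    return cv2.resize(im[y0:y0+h,x0:x0+w],None,fx=k,fy=k,interpolation=cv2.INTER_CUBIC)
E
python3 - <<'E'
from h import *
t=cv2.imread("pics/top0.png");s=cv2.imread("pics/scene0.png")
a=crop("top",100,200,150,150,4,t)
b=crop("top",280,235,50*2//2+30,60,5//2*2,t)[:240,:200] if 0 else cv2.resize(t[240:290,285:350],(200,154),interpolation=cv2.INTER_CUBIC)
c=cv2.resize(s[245:285,290:360],(200,114),interpolation=cv2.INTER_CUBIC)
d=cv2.resize(s[140:240,350:480],(200,154),interpolation=cv2.INTER_CUBIC)
col=np.zeros((600,200,3),np.uint8); col[:154]=b; col[160:274]=c; col[280:434]=d
cv2.imwrite("pics/c1.png",np.hstack([a,col]))
hsv=cv2.cvtColor(t,cv2.COLOR_BGR2HSV); g=t.max(2)
# tray
c=[c for c in blobs(t.min(2)>190,500) if 250<cv2.boundingRect(c)[0]<330]
for q in c: e=cv2.fitEllipse(q); print("tray",e,onz("top",[e[0]],4))
m=(g<48); m[:200]=0; m[345:]=0; m[:,:380]=0;m[:,530:]=0
q=blobs(m,5000)[0]; r=cv2.minAreaRect(q); print("mat",r,onz("top",cv2.boxPoints(r),3), onz("top",[r[0]],3))
m=(g>120); m[:,:105]=0;m[:,240:]=0;m[:205]=0;m[340:]=0
m=cv2.morphologyEx(m.astype(np.uint8),cv2.MORPH_OPEN,np.ones((15,15)))
q=cv2.convexHull(np.vstack(blobs(m,300))); ap=cv2.approxPolyDP(q,6,True).reshape(-1,2);r=cv2.minAreaRect(q);print("lid",ap,r,onz("top",cv2.boxPoints(r),85),onz("top",[r[0]],85))
m=(g<45); m[:,:140]=0;m[:,195:]=0;m[:255]=0;m[285:]=0
q=blobs(m,50)[0]; r=cv2.minAreaRect(q);print("handle",r,onz("top",cv2.boxPoints(r),121),onz("top",[r[0]],121))
print(t[304,150],t[304,170],t[300,200],t[150,30], t[271,332])
E
```

```text
tray ((312.036865234375, 214.68746948242188), (52.084224700927734, 52.84803771972656), 79.82514190673828) [[654.22378891   9.39983505]]Traceback (most recent call last):
  File "<stdin>", line 14, in <module>
IndexError: list index out of range
```

View pics/c1.png

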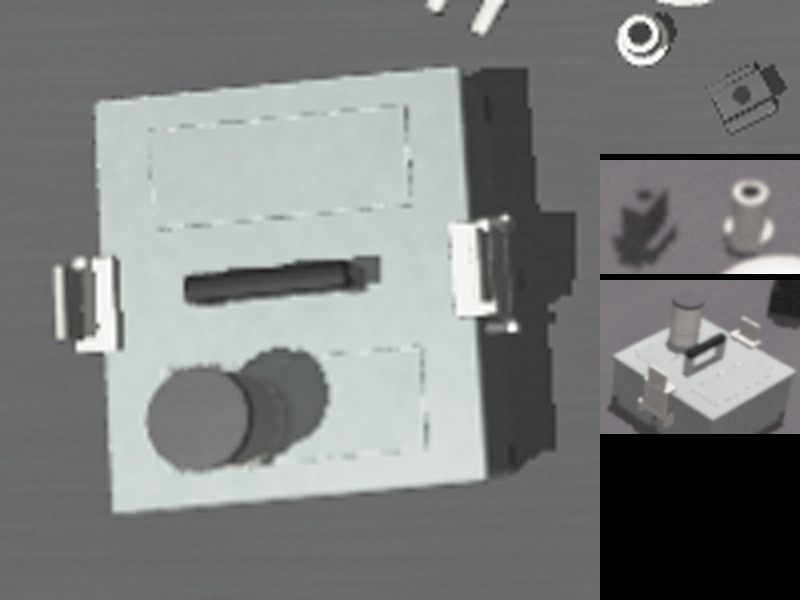

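Crop c1 gives these positions in the original image:
- Lid corners: (124.1,225.4), (214.1,216.9), (221.6,319.4) and (128.1,327.9).
- Tin top centre: (149.6,304.6).
- Bush hole: about (298,251).
- T-nut hole: about (331,271).

```bash
python3 - <<'E'
from h import *
np.set_printoptions(precision=1,suppress=True)
t=cv2.imread("pics/top0.png");s=cv2.imread("pics/scene0.png")
L=onz("top",[(124.1,225.4),(214.1,216.9),(221.6,319.4),(128.1,327.9)],85)
c=L.mean(0); print("lid",L,"c",c,"sides",np.linalg.norm(L-np.roll(L,1,0),axis=1))
e=(L[0]-L[3])+(L[1]-L[2]); f=(L[0]-L[1])+(L[3]-L[2])
print("yaw",np.arctan2(e[1],e[0]),np.arctan2(-f[0],f[1]))
print("handle px pred", pix("top",[*c,121]), "tin",onz("top",[(149.6,304.6)],159))
print("bush",onz("top",[(298,251)],46),"tnut",onz("top",[(331,271)],46))
g=t.max(2); print("mat g",g[282,452],g[282,360],g[150,30])
m=(g<(int(g[282,452])+int(g[282,360]))//2); m[:200]=0; m[345:]=0; m[:,:380]=0;m[:,530:]=0
q=blobs(m,2000)[0]; r=cv2.minAreaRect(q); print("mat",onz("top",cv2.boxPoints(r),3),onz("top",[r[0]],3))
print("vise z100/150",onz("top",[(50,220),(65,260)],100),onz("top",[(50,220),(65,260)],150))
# scene check of lid corner predictions
print("scene lid pred",pix("scene",np.c_[L,[85]*4]),"tin top pred",pix("scene",[*onz("top",[(149.6,304.6)],159)[0],159]))
k=cv2.resize(t[235:295,280:360],(800,600),interpolation=cv2.INTER_NEAREST); cv2.imwrite("pics/c2.png",k)
E
```

```text
lid [[625.7 384.1]
 [638.9 202.3]
 [437.1 185.8]
 [423.  369.5]] c [531.2 285.4] sides [203.2 182.3 202.5 184.3]
yaw 0.07682523216495696 0.07457559177839748
handle px pred [[166.1 270.3]] tin [[466.3 302.7]]
bush [[571.9  38.1]] tnut [[530.  -28.1]]
mat g 58 111 111
mat [[ 390.3 -149.3]
 [ 630.7 -158.1]
 [ 625.4 -417.3]
 [ 385.3 -401. ]] [[ 506.3 -281. ]]
vise z100/150 [[637.3 530. ]
 [556.6 494.9]] [[628.  502.6]
 [551.3 469.2]]
scene lid pred [[475.9 199.2]
 [421.9 230.4]
 [357.  188.9]
 [411.2 162.5]] tin top pred [[406. 152.]]
```

View pics/c2.png

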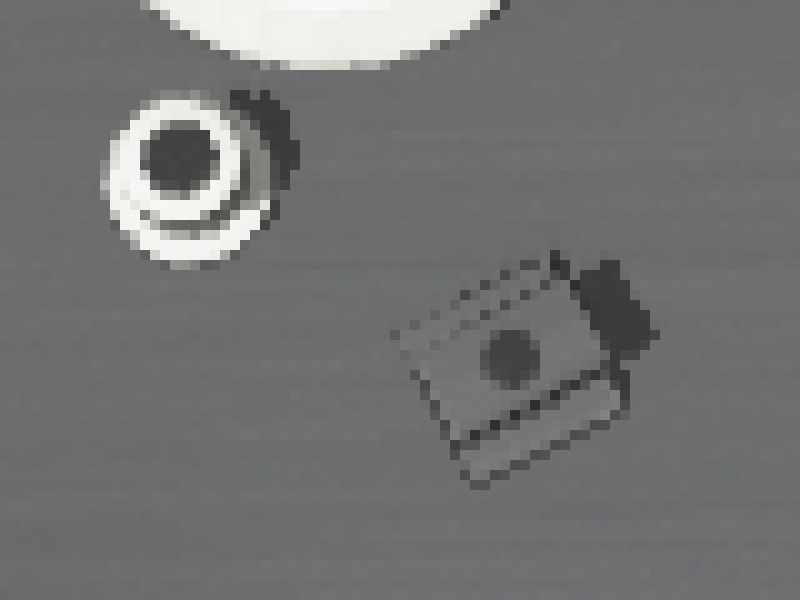

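```bash
cat >> h.py <<'E'
C=np.array([531.2,285.4]); CY=0.0757
TRAY=np.array([654.2,9.4]); MAT=np.array([506.3,-281.])
def cw(x,y): 
    c,s=np.cos(CY),np.sin(CY); return C+[c*x-s*y,s*x+c*y]
def best(p,yaw):
    o=[]
    for k in(-1,0,1):
        q=down(yaw+k*np.pi); j=env.ik(p,q)
        if j is not None:o.append((abs(j[5]),q))
    return min(o,key=lambda a:a[0])[1]
def go(xy,z,yaw):
    p=[*xy,z]; env.reach(p,best(p,yaw))
def lin(xy,z,rate=150,f=None): return env.move_l([*xy,z],rate=rate,f_stop=f)
def here(): return env.read_state()['tool_pos']
def up(z,rate=150): 
    p=here(); return lin(p[:2],z,rate)
E
python3 - <<'E'
from h import *
T=np.array([466.3,302.7])
go(T,271,CY); set_gripper(76); lin(T,191); set_gripper(30); print(st())
up(260,100); print(st())
im=viewer.camera("scene"); cv2.imwrite("pics/s1.png",im[60:300,240:560])
E
```

```text
{'t': 5.2, 'p': array([466.6, 303. , 191.6]), 'F': array([-0.6,  1.3,  5.4]), 'w': 47.0, 'g': 30.0}
{'t': 6.0, 'p': array([466.2, 302.8, 259.5]), 'F': array([ 0.5,  0. , -1.3]), 'w': 46.9, 'g': 30.0}
```

View pics/s1.png

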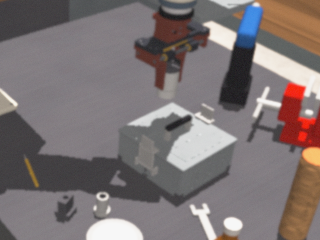

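The tin is upright in the gripper and clear of the lid (tin about (170,85) in the crop). I'll set it on the tray next, then flip the clips.

```bash
python3 - <<'E'
from h import *
lin(TRAY,260,200); lin(TRAY,125,120); print(lin(TRAY,107,25,8),st())
set_gripper(80); print(st()); up(250)
im=viewer.camera("top")
cv2.imwrite("pics/x.png",im)
# clip right then left: push outwards, closed fingers, tips at z 98
for sgn in(-1,1):
    a=cw(0,sgn*66)
    go(a,260,CY+np.pi/2)
    if sgn==-1: set_gripper(0)
    lin(a,178,120); print(lin(cw(0,sgn*138),178,60,40),st())
    up(260)
go(C,330,CY+np.pi/2)
env.reach([400,-100,400],best([400,-100,400],0))
t=viewer.camera("top"); s=viewer.camera("scene")
cv2.imwrite("pics/s2.png",np.vstack([cv2.resize(t[190:340,90:370],(560,300)),cv2.resize(s[130:290,290:570],(560,300))]))
print(st())
E
```

```text
True {'t': 9.8, 'p': array([654.1,   9.4, 110.4]), 'F': array([-0.1,  1.6,  3.4]), 'w': 47.0, 'g': 30.0}
{'t': 10.5, 'p': array([653.4,   9.4, 109.9]), 'F': array([-0.7, -0.2,  0.3]), 'w': 79.7, 'g': 0.0}
False {'t': 16.7, 'p': array([541.6, 148. , 178. ]), 'F': array([-0.1, -0. ,  0.8]), 'w': 0.7, 'g': 0.0}
False {'t': 20.4, 'p': array([520.8, 422.7, 178. ]), 'F': array([ 0.7, -0. ,  0.6]), 'w': 0.3, 'g': 0.0}
{'t': 23.4, 'p': array([400.5, -99.4, 399.8]), 'F': array([-0.2,  1. ,  0.8]), 'w': 0.4, 'g': 0.0}
```

View pics/s2.png

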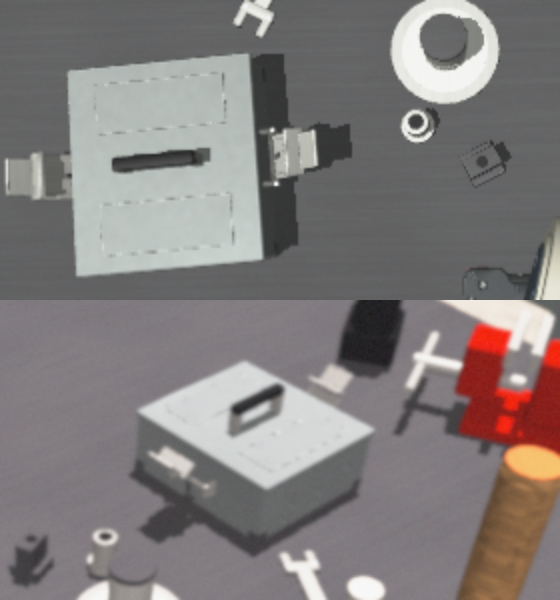

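Both clips are flipped off, the lid is still home, and the tin is upright on the tray. Next is the lid.

```bash
python3 - <<'E'
from h import *
go(C,290,CY+np.pi/2); set_gripper(50); lin(C,176,120); set_gripper(0); print(st())
np.save("lidgrip.npy",here())
lin(C,200,40); lin(C,310,120); print(st())
lin(MAT,310,200); lin(MAT,135,120); print(lin(MAT,109,25,12),st())
np.save("matgrip.npy",here())
set_gripper(50); up(300); print(st())
env.reach([350,-250,400],best([350,-250,400],0))
t=viewer.camera("top"); s=viewer.camera("scene"); cv2.imwrite("pics/t3.png",t); cv2.imwrite("pics/s3f.png",s)
cv2.imwrite("pics/s3.png",np.hstack([cv2.resize(t[190:350,100:530],(500,186)).repeat(1,0),cv2.resize(t[235:300,285:375],(258,186))]))
print(st())
E
```

```text
{'t': 27.6, 'p': array([531.3, 285.4, 176.1]), 'F': array([-0.8, -0.4,  1. ]), 'w': 13.8, 'g': 30.0}
{'t': 29.5, 'p': array([530.7, 285.2, 309.1]), 'F': array([ 0.3, -0.8, -5.1]), 'w': 13.5, 'g': 30.0}
True {'t': 34.9, 'p': array([ 506.1, -280.9,  112. ]), 'F': array([-0.5, -0.1,  4.6]), 'w': 13.9, 'g': 30.0}
{'t': 37.1, 'p': array([ 504.7, -280.1,  299.1]), 'F': array([-0.2,  0.2, -0.5]), 'w': 50.1, 'g': 0.0}
{'t': 38.5, 'p': array([ 350.2, -250.1,  399.6]), 'F': array([ 0.5, -0.4,  0.7]), 'w': 49.8, 'g': 0.0}
```

View pics/s3.png

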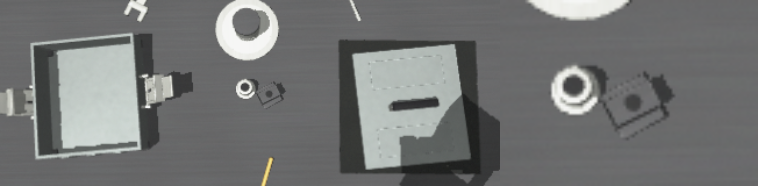

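The lid lies flat on the mat and the case is open. The bush has been knocked next to the T-nut, so I'll zoom in on the pair.

```bash
python3 - <<'E'
from h import *
t=cv2.imread("pics/t3.png")
cv2.imwrite("pics/c4.png",cv2.resize(t[245:290,295:355],(800,600),interpolation=cv2.INTER_NEAREST))
E
```

```text
(no output)
```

View pics/c4.png

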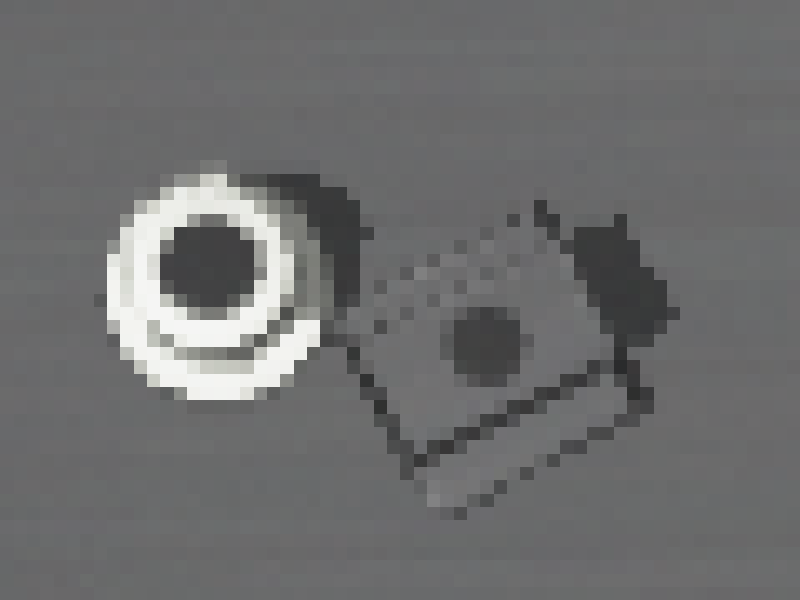

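```bash
python3 - <<'E'
from h import *
B=onz("top",[(310.25,264.5)],46)[0]; N=onz("top",[(331.0,270.4)],46)[0]
e=onz("top",np.array([[420,460],[610,365]])/13.333+[294.5,244.5],46); ne=e[1]-e[0]
d=N-B; print(B,N,np.linalg.norm(d),np.linalg.norm(ne))
perp=lambda v: np.arctan2(v[0],-v[1])      # angle of closing line, perpendicular to v
yaw=lambda a:a-np.pi/2
for X,a,x,op,zz in((B,perp(d),40,50,94),(N,perp(ne),-40,44,97)):
    go(X,220,yaw(a)); set_gripper(op); lin(X,130,150); print(lin(X,zz,60,15)); set_gripper(0); print(st())
    up(250,150); print(st())
    go(cw(x,0),250,CY+np.pi/2); lin(cw(x,0),zz+8,130); print(lin(cw(x,0),zz+6,20,10)); set_gripper(op+6); up(250); print(st())
env.reach([350,-150,400],best([350,-150,400],0))
t=viewer.camera("top"); s=viewer.camera("scene"); cv2.imwrite("pics/t5.png",t)
cv2.imwrite("pics/s5.png",np.hstack([cv2.resize(t[190:350,100:530],(500,186)),cv2.resize(s[150:250,340:480],(260,186))]))
print(st())
E
```

```text
[543.92422821  13.62876953] [531.16688766 -28.13419267] 43.66800601818197 32.1845745008997
False
{'t': 42.1, 'p': array([543.9,  13.6,  94.2]), 'F': array([-0.8, -0.1,  3.2]), 'w': 25.4, 'g': 30.0}
{'t': 43.3, 'p': array([543.4,  13.6, 249.1]), 'F': array([ 0.5, -0.5, -1.2]), 'w': 25.7, 'g': 30.0}
False
{'t': 47.8, 'p': array([570.6, 288.2, 249. ]), 'F': array([-0.5, -0.1,  0.1]), 'w': 55.8, 'g': 0.0}
False
{'t': 51.3, 'p': array([531.2, -28.2,  97.2]), 'F': array([-1.3, -0.2,  2.6]), 'w': 19.9, 'g': 30.0}
{'t': 52.5, 'p': array([530.7, -28.1, 249.2]), 'F': array([-0.8,  0.3, -2.4]), 'w': 19.8, 'g': 30.0}
False
{'t': 57.0, 'p': array([490.8, 282.1, 249.2]), 'F': array([ 0. , -1. , -0.8]), 'w': 50.3, 'g': 0.0}
{'t': 58.9, 'p': array([ 350.4, -149.6,  399.7]), 'F': array([-0.3,  0.4,  0.1]), 'w': 50.1, 'g': 0.0}
```

View pics/s5.png

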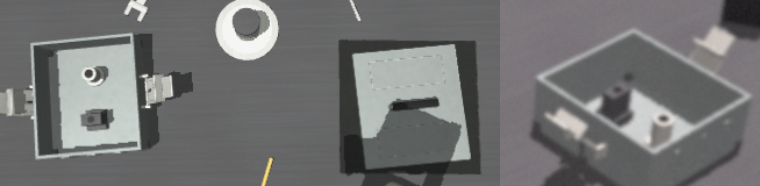

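Bush and T-nut stand in the case. I'll check the whole bench once for parts that were hidden earlier.

View pics/t5.png

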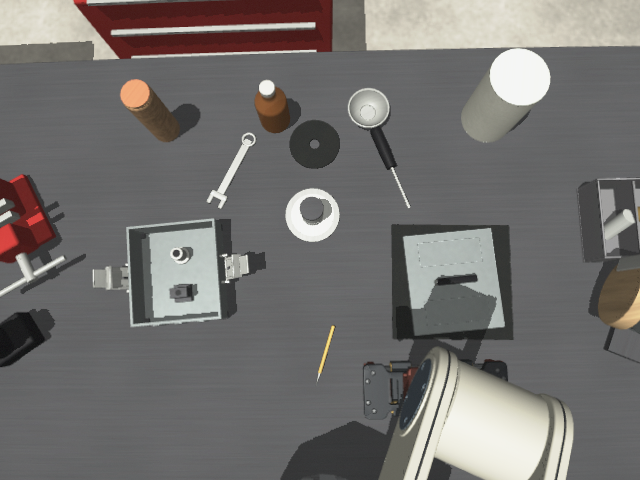

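No other parts are on the bench. Next I'll put the lid back.

```bash
python3 - <<'E'
from h import *
r=onz("top",[(127,228),(216,219.5),(221.5,318.5),(131,327)],77); print("rim c",r.mean(0))
M=np.load("matgrip.npy")[:2]; G=np.load("lidgrip.npy")[:2]
go(M,250,CY+np.pi/2); set_gripper(50); lin(M,112,120); set_gripper(0); print(st())
lin(M,150,60); lin(M,310,150); lin(G,310,200); lin(G,200,120); print(lin(G,174,25,12),st())
E
```

```text
rim c [529.97164592 283.9215351 ]
{'t': 62.6, 'p': array([ 506.2, -281. ,  112.1]), 'F': array([-0.8, -0.1,  2.6]), 'w': 13.9, 'g': 30.0}
True {'t': 69.5, 'p': array([531.1, 285.3, 176.1]), 'F': array([-0.4, -0.7,  4.7]), 'w': 13.6, 'g': 30.0}
```

```bash
python3 - <<'E'
from h import *
set_gripper(50); up(280); print(st())
def tri(a,b):
    (o,d),(q,e)=ray("top",[a]),ray("scene",[b]); d,e=d[0]/np.linalg.norm(d),e[0]/np.linalg.norm(e)
    k=np.linalg.lstsq(np.c_[d,-e],q-o,rcond=None)[0]; A,B=o+k[0]*d,q+k[1]*e
    return ((A+B)/2).round(), np.linalg.norm(A-B).round(1)
print("handle end",tri((65,259),(496,175)))
t=viewer.camera("top");s=viewer.camera("scene")
cv2.imwrite("pics/s6.png",np.hstack([cv2.resize(t[150:350,0:240],(400,333)),cv2.resize(s[70:250,380:600],(400,333))]))
E
```

```text
{'t': 71.1, 'p': array([529.5, 284.5, 279.2]), 'F': array([ 0.2,  0.9, -0.3]), 'w': 50.4, 'g': 0.0}
handle end (array([566., 517.,  67.]), np.float64(12.2))
```

View pics/s6.png

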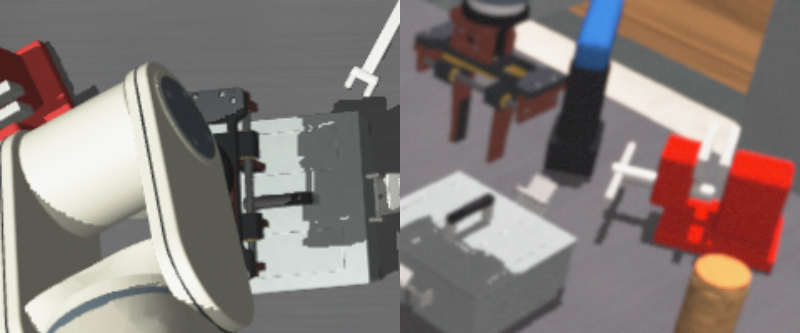

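The vise handle is low and out of the way, so I'll snap the clips shut from outside.

```bash
python3 - <<'E'
from h import *
set_gripper(0)
for sgn in(1,-1):
    a=cw(0,sgn*178)
    go(a,270,CY+np.pi/2); lin(a,164,100); print(lin(cw(0,sgn*116),164,60,25),st())
    lin(cw(0,sgn*135),164,100); up(270)
    if sgn==1: lin(C,270,200)
env.reach([400,-150,400],best([400,-150,400],0))
t=viewer.camera("top"); s=viewer.camera("scene")
cv2.imwrite("pics/s7.png",np.vstack([cv2.resize(t[190:340,90:370],(560,300)),cv2.resize(s[130:290,290:570],(560,300))]))
print(st())
E
```

```text
False {'t': 75.2, 'p': array([522. , 402. , 163.7]), 'F': array([-2. ,  6.6, -2.4]), 'w': 0.6, 'g': 3.2}
False {'t': 80.3, 'p': array([539.9, 169.5, 163.9]), 'F': array([ 0. , -0.8, -0.1]), 'w': 0.7, 'g': 0.0}
{'t': 83.0, 'p': array([ 400.4, -149.5,  399.5]), 'F': array([ 0. ,  0.7, -0.4]), 'w': 0.5, 'g': 0.0}
```

View pics/s7.png

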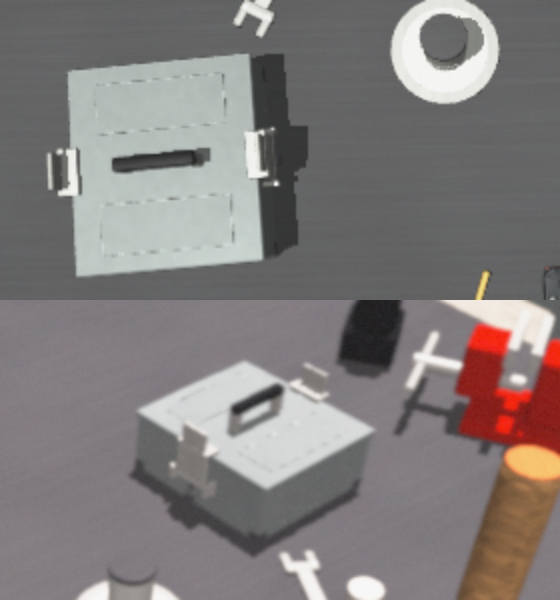

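Both clips look shut. I'll compare them numerically with the starting picture before handing in.

```bash
python3 - <<'E'
from h import *
t0=cv2.imread("pics/top0.png");t=viewer.camera("top")
for n,(x0,x1) in dict(L=(108,136),R=(206,236)).items():
    a,b=[i[252:298,x0:x1].astype(int).mean(2) for i in(t0,t)]
    print(n,np.abs(a-b).mean().round(1),(np.abs(a-b)>40).sum(), [np.where((q[20]>205))[0]+x0 for q in(a,b)])
    print(cv2.phaseCorrelate(a,b))
E
```

```text
L 10.1 1 [array([114, 124, 125, 126, 127]), array([114, 124, 125, 126, 127])]
((0.1616646111053175, -0.05815904249451265), 0.9952483994461332)
R 8.7 0 [array([206, 207, 208, 209, 210, 213, 214, 215, 216, 217, 218, 219]), array([213, 214, 215, 216, 217, 218, 219])]
((-0.017499720866423374, 0.01773469823665863), 0.9990731720318937)
```

Both clips are back at their starting pixels, so they are shut.

```bash
python3 -c "
from h import *
print(workorder.sign_off()); print(st())"
```

```text
the job is handed in; nothing more can be done
None
the job is handed in; nothing more can be done
```

I handed the job in at about 83 s of the 210 s limit: tin upright on the tray, both parts found (one bush, one T-nut) in the case, lid home, both clips shut and bystanders not touched; sign-off returned no verdict, so this rests on the final camera check.

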